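# Hang the clasp basket at the blow-off station and start the air

## Robot

A 6-joint arm with a two-finger parallel gripper is mounted at the origin on a cart in front of the work surface, level with it; the furniture and walls round the work are solid. World frame = base frame: x ahead of the robot, y to its left, z up, the work surface at z = 0. Lengths are in m, angles in rad, forces in N, time in s.
With the tool pointing down it reaches from about 0.375 to 0.975 m from the base axis. Payload 3.8 kg.
Tool frame: the origin (TCP) lies at the very end of the fingers, on their centre line; the grasp point (between the pads) lies 19 mm behind it; z points along the fingers, y is the line along which they close (so a half turn about z gives the same grasp; the last joint's range is limited). The gripper opens to 85 mm and grips with 20 to 120 N. Pads are 22 mm wide; open, the fingers measure 114 mm over their backs; the gripper's body (76 mm by 85 mm) begins 54 mm behind the grasp point. The pads swing forward as they close: fully open they stand 13 mm farther back than shut.
Start: joints at [1.3, 0.264, 1.604, -0, 1.274, -0.037], TCP at [0.156, 0.657, 0.194] pointing down, gripper open.
Joint ranges: [-2.63, 2.63], [-0.94, 2.18], [0.31, 2.57], [-1.31, 4.45], [0, 2.66], [-2.55, 2.55]. Speed limits (rad/s): [2.57, 2.57, 3.14, 3.14, 3.14, 3.14].

## Interface

Orientations are given as a rotation vector (axis times angle).
In Python, from workcell import read_state, read_camera, calibration, finish_job gives the robot as it stands.
- The arm moves only by the tool step_arm, never from a script. Its argument "commands" is a list of rows, each an object of numbers: "fingers": the gripper's target within -1 to 1 (shut at 1, half-way at 0, fully open at -1); "dx", "dy", "dz": the shift along the tool's x, y, z in m; "roll": the turn about the tool's z in degrees. In form: [{"fingers": .., "dx": .., "dy": .., "dz": .., "roll": ..}, ...]. A call has 1 to 8 rows; each row is the pose to reach, as a shift and turn from the pose commanded when the call began, along the tool's axes at that moment; what a row does not reach only later rows make up. A row lasts 1/8 s, in which the tool goes at most 62.5 mm and 10.7 degrees, less where a joint would pass 70% of its speed; a pose out of reach is approached as far as the arm can. A call with a gripper value outside its range is refused whole. The fingers move at their own pace and stop on an object; "squeeze" is the grip in N (left out, the last holds). Time passes only in rows, so rows that repeat a pose let the fingers close. It gives the time, the measured TCP pose, the force, the opening and the grip force at its end, in the units of the state.
- read_state(): the state, without advancing time (a new reading comes with each control period).
- read_camera(name): name is "scene" or "top" or "wrist"; returns (picture, depth): 420x560x3 uint8, blue, green, red; 420x560 float32, m along the optical axis (not along the pixel's ray), 0 where there is no reading.
- calibration(name): a dict with "intrinsics" (3x3 intrinsics, pixels), "world_to_cam" (4x4, takes a point from world to camera coordinates). Camera axes: x right, y up, looking along -z (the intrinsics and any distortion apply to the point x, -y, -z); pixel columns grow to the right and rows downward; lengths in m; the calibration is good to about 2 mm. A picture is of the moment at which its call begins: read the wrist's pose just before it. calibration takes no time and is no camera call; for the wrist camera it gives the pose at the moment of the call.
- finish_job(): hands the job in; it is judged then, once.
The state is a dict: "time": time; "q": joint angles; "joint_vel": joint speeds; "joint_torque": joint torques, N m; "tool_pos": TCP position; "tcp_rot": TCP orientation; "wrist_force": force on the tool from outside, world axes, zero at the start; "torque": the same for the moment, N m; "width": opening from 0.0 (shut) to 1.0 (fully open); "grip_force": force on a finger pad.
Only numpy, scipy, OpenCV 4.12 (cv2) and the standard library are available. Lean on these libraries where they do the work, as an engineer would, in place of code of your own. Each camera call takes 0.05 s, during which the arm holds its last target. There are 200 camera calls.

## Task

Pick up the small wire basket of gold clasps and hang it by its handle on the hook of the blow-off station, then let go of it. Once it hangs there, press the yellow air pedal all the way down to its stop, hold it down for a moment and let it spring back up. Leave the basket hanging level and still on the hook, do not press the pedal before the basket hangs, and do not disturb the screwdriver, the white glue tin and the steel caliper lying about.

Things in the scene. Friction and masses are not known exactly. Their poses are not given: they have to be found in the camera images.
- basket: Loose wire basket, 72x72 mm, 42 high, 0.1-0.21 kg, three gold clasps wired fast inside. Origin: centre of underside, z up; yaw within +-0.6. A rigid 7 mm rod bail stands over it: uprights at y=+-38 mm, straight top bar along y (see bail_bar); opening 69 mm wide (y), 64 high. Red grip block on the bar's middle, 20 (x) by 32 (y) mm, 112 to 146 mm above the underside: take it from above.
- bail_bar (a point): Centre (rod axis) of the bail's straight top bar, 110 mm above the basket's underside; axes as the basket's. Bail and basket are the same after a half turn about z. The opening goes through along x.
- station: Fixed grey blow-off station, base 140 (x) by 120 (y) by 14 mm with drip dish and two brass jets 46 mm high. Origin: centre of underside, z up; yaw within +-0.35. Post 16 mm thick, 188 high, at x=+50 mm. From its top a round 10 mm hook arm runs along -x (roughly to the robot), dips to a trough and turns up: tip at x=-58 mm, top 204 mm high (33 mm before the seat, 24 above it).
- hook_seat (a point): Top of the hook arm at its trough: station x=-25 mm, y=0, z=180 mm; axes as the station's. Tip at x=-33 mm from here, post at x=+75 mm. The bar, hung across the arm (along y), has its axis 3.5 mm above this point. Bring the bail opening over the tip from the -x side with the bar above the tip, then lower it; the basket then hangs with 73 mm under it.
- pedal_base: Fixed yellow base of the air pedal, 130 (x) by 80 (y) by 12 mm, with hinge cheeks 44 mm high at its +x end. Origin: centre of its underside, z up. Yaw within +-0.4 rad.
- pedal_tread (a point): Point on top of the black rubber tread (62 mm wide, 98 mm long), 75 mm from the hinge axis, where to press. It is about 69 mm above the bench when up and 22 mm lower when fully down. The tread slopes up from the hinge (35 mm above the bench, at x = +42 mm of the base) towards the base's -x end; it moves with the tread.
- pedal (a joint): Pedal angle, rad: 0 up, 0.30 at the stop. Pressing at pedal_tread takes 2 N at the start and 8 N at the stop; it springs back when released.
- screwdriver: Loose bystander: screwdriver with red handle, 192 x 26 mm, lying flat.
- glue_tin: Loose bystander: white tin, 67 mm wide, 59 mm high, standing.
- caliper: Loose bystander: steel vernier caliper, 205 x 68 x 9 mm, lying flat by the front edge of the bench, along y.
Things that resemble listed ones, but are neither listed nor needed, are in the scene too. Of the things that look like the basket, take the one that is farthest to the robot's right at the start.

How it is judged:
On the way, in this order (a step that is already met when the one before it is completed fails the run):
1. the basket hangs by its bail on the hook and is let go (x of bail_bar in the frame of hook_seat between -0.025 and 0.045 m and y of bail_bar in the frame of hook_seat between -0.028 and 0.028 m and z of bail_bar in the frame of hook_seat between -0.003 and 0.014 m and angle between basket's own z axis and vertical below 0.25 rad and contact force between basket and station above 0.4 N and contact force between the fingers and basket below 0.05 N), for 0.3 s.
2. with the basket on the hook, the pedal is pressed to its stop (x of bail_bar in the frame of hook_seat between -0.025 and 0.045 m and y of bail_bar in the frame of hook_seat between -0.028 and 0.028 m and z of bail_bar in the frame of hook_seat between -0.003 and 0.014 m and angle between basket's own z axis and vertical below 0.25 rad and contact force between basket and station above 0.4 N and value of joint pedal above 0.27 rad), for 0.2 s.
At the end, for the whole second after the job is handed in: Bail bar on the hook arm: its centre 25 mm before to 45 mm behind the seat along the arm, within 28 mm sideways, 3 mm below to 14 mm above it; hook bears over 0.4 N; basket within 0.25 rad of upright and at rest (0.03 m/s, 0.4 rad/s). Pedal back up (under 0.05 rad) (x of bail_bar in the frame of hook_seat between -0.025 and 0.045 m and y of bail_bar in the frame of hook_seat between -0.028 and 0.028 m and z of bail_bar in the frame of hook_seat between -0.003 and 0.014 m and angle between basket's own z axis and vertical below 0.25 rad and contact force between basket and station above 0.4 N and linear speed of basket below 0.03 m/s and angular speed of basket below 0.4 rad/s and value of joint pedal below 0.05 rad); the robot touches nothing.
It fails at once if the pedal is pressed (over 0.12 rad) while the basket is not on the hook (bar over 60 mm from the seat) (value of joint pedal above 0.12 rad and not (distance between bail_bar and hook_seat below 0.06 m)).
It fails at once if the screwdriver is moved by more than 30 mm (distance of screwdriver from where it was at the start of the episode above 0.03 m).
It fails at once if the white glue tin is moved by more than 30 mm (distance of glue_tin from where it was at the start of the episode above 0.03 m).
It fails at once if the steel caliper is moved by more than 30 mm (distance of caliper from where it was at the start of the episode above 0.03 m).
It also fails if it takes over 61 s, if anything falls off the work surface, if the arm or the gripper's body presses on something with over 40 N, if the wrist force passes 120 N, or if a joint passes its speed limit or range.

## Working session

There is one attempt and no reset: what is moved stays moved. The work goes in short steps, Python scripts to look and compute and a tool call to move; the robot and the scene stay as the last step left them, time stands still between calls to the robot, and variables do not carry over. Pictures are saved under pics/ and viewed, at most 10 in all, crops included, and the job is handed in when it is done.

Besides the shell and the picture viewer there is one more tool, called after "Call:" in YAML: its name, and indented under it one key for each argument. step_arm: Moves the arm, as the interface text tells. Its arguments: {"type":"object","properties":{"commands":{"type":"array","items":{"type":"object","properties":{"fingers":{"type":"number"},"dx":{"type":"number"},"dy":{"type":"number"},"dz":{"type":"number"},"roll":{"type":"number"}}}},"squeeze":{"type":"number"}},"required":["commands"]}

```bash
mkdir -p pics; cat > h.py <<'E'
import numpy as np, cv2
from workcell import read_state, read_camera, calibration, finish_job
def cloud(name):
    c=calibration(name); K=np.array(c["intrinsics"]); T=np.linalg.inv(np.array(c["world_to_cam"]))
    im,d=read_camera(name)
    v,u=np.mgrid[:420,:560]
    P=np.stack([(u-K[0,2])/K[0,0]*d,-(v-K[1,2])/K[1,1]*d,-d],-1)
    W=P@T[:3,:3].T+T[:3,3]; W[d==0]=np.nan
    return im,d,W
E
python3 - <<'E'
from h import *
for n in("top","scene"):
    im,d,W=cloud(n); cv2.imwrite(f"pics/{n}0.png",im); np.savez(f"/tmp/{n}0.npz",im=im,d=d,W=W); print(n,{k:np.round(v,3).tolist() for k,v in calibration(n).items()})
s=read_state(); print(s)
E
```

```text
top {'intrinsics': [[423.064, 0.0, 280.957], [0.0, 423.064, 211.406], [0.0, 0.0, 1.0]], 'world_to_cam': [[-0.005, -1.0, -0.0, 0.123], [0.991, -0.005, 0.135, -0.568], [-0.135, 0.0, 0.991, -1.056], [0.0, 0.0, 0.0, 1.0]]}
scene {'intrinsics': [[414.941, 0.0, 276.522], [0.0, 414.941, 208.575], [0.0, 0.0, 1.0]], 'world_to_cam': [[0.802, -0.597, 0.013, -0.379], [0.401, 0.553, 0.73, -0.367], [-0.443, -0.58, 0.683, -0.826], [0.0, 0.0, 0.0, 1.0]]}
{'time': 0.1, 'q': array([ 1.30005931e+00,  2.64698195e-01,  1.60524130e+00, -1.38429726e-06,
        1.27369372e+00, -3.69033522e-02]), 'joint_vel': array([ 1.71370171e-04, -1.39639896e-03, -4.20705620e-03,  8.86616248e-05,
       -8.85243051e-04,  1.07271919e-03]), 'joint_torque': array([-2.21815635e-04, -5.16710222e+01, -3.68590379e+01, -1.28597821e-04,
        6.38480647e-03, -3.58778095e-05]), 'tool_pos': array([0.15621107, 0.65592027, 0.19287078]), 'tcp_rot': array([-0.36643168, -3.11983431,  0.00316747]), 'wrist_force': array([0.01349281, 0.05901116, 0.40388334]), 'torque': array([-0.03213737,  0.02453765, -0.01920237]), 'grip_force': 0.0, 'width': 1.0006650029743835}
```

View pics/top0.png

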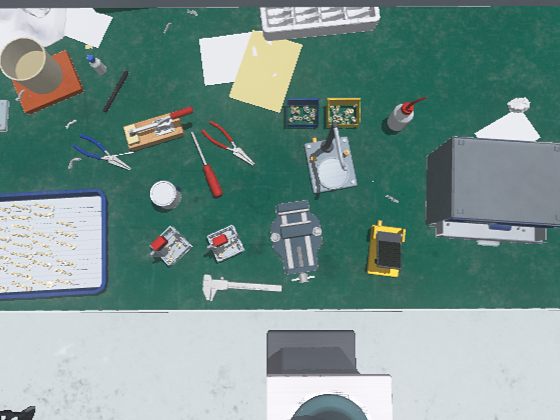

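View pics/scene0.png

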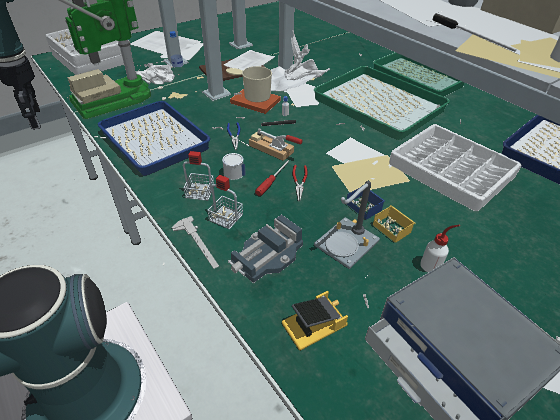

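Top view: two look-alike baskets at about (170,246) and (225,241). The one farther right at (225,241) is the target. Station with its hook is at (330,160), pedal at (386,250), vise at (296,240) between them, caliper at (240,287), tin at (165,194), screwdriver at (207,167).

```bash
python3 - <<'E'
from h import *
D={n:np.load(f"/tmp/{n}0.npz") for n in("top","scene")}
for n in D:
    im,W=D[n]["im"].astype(int),D[n]["W"]
    b,g,r=im[...,0],im[...,1],im[...,2]
    red=(r>110)&(g<70)&(b<70)&(W[...,2]>.09)&(W[...,2]<.16)
    k,l,st,c=cv2.connectedComponentsWithStats(red.astype(np.uint8))
    for i in range(1,k):
        if st[i,4]>25:
            p=W[l==i]; top=p[p[:,2]>.14]
            print(n,"red",st[i],c[i].round(0),p.mean(0).round(4),np.nanmin(p,0).round(3),np.nanmax(p,0).round(3),len(top))
            if len(top)>5: print("   top",cv2.minAreaRect((top[:,:2]*1000).astype(np.float32)), top.mean(0))
    # station region
    m=(W[...,0]>.6)&(W[...,0]<.92)&(abs(W[...,1]+.01)<.12)
    p=W[m&(W[...,2]>.165)&(W[...,2]<.25)]
    print(n,"hook",len(p)); 
    if len(p):
        print(p[np.argsort(p[:,0])][::max(1,len(p)//25)].round(3).tolist()); print(cv2.fitLine(p[:,:2].astype(np.float32),cv2.DIST_HUBER,0,.01,.01).ravel())
    p=W[m&(W[...,2]>.008)&(W[...,2]<.022)]; 
    print("base",len(p),cv2.minAreaRect((p[:,:2]*1000).astype(np.float32)))
    # pedal
    m=(W[...,0]>.38)&(W[...,0]<.62)&(W[...,1]<-.05)&(W[...,1]>-.25)
    mm=m&(W[...,2]>.006); p=W[mm]; print("pedal all",len(p),cv2.minAreaRect((p[:,:2]*1000).astype(np.float32)),p[:,2].max())
    dk=mm&(r<90)&(abs(r-g)<25)&(abs(r-b)<30)&(W[...,2]>.035); p=W[dk]
    print("tread",len(p),cv2.minAreaRect((p[:,:2]*1000).astype(np.float32)),p.mean(0),p[:,2].max())
    yb=mm&(r>150)&(b<90)&(W[...,2]<.018); p=W[yb]; print("ybase",len(p),cv2.minAreaRect((p[:,:2]*1000).astype(np.float32)))
E
```

```text
top red [402 102   9  11  47] [405. 107.] [ 0.821  -0.1918  0.1103] [ 0.808 -0.203  0.105] [ 0.835 -0.183  0.136] 0
top red [213 235  14  11  73] [219. 240.] [0.488  0.2647 0.1448] [0.476 0.248 0.122] [0.5   0.278 0.15 ] 67
   top ((488.0411071777344, 263.85455322265625), (17.57645034790039, 28.4693603515625), 24.26941680908203) [0.48751255 0.26580191 0.14574756]
top red [151 236  15  14 113] [158. 242.] [0.483  0.405  0.1445] [0.468 0.391 0.132] [0.499 0.42  0.15 ] 105
   top ((482.2620544433594, 405.7026672363281), (18.205242156982422, 29.33409309387207), 47.95720672607422) [0.48255619 0.40540469 0.14519884]
top hook 236
[[0.638, -0.02, 0.204], [0.642, -0.018, 0.204], [0.648, -0.021, 0.199], [0.654, -0.016, 0.186], [0.659, -0.017, 0.184], [0.664, -0.021, 0.182], [0.67, -0.013, 0.179], [0.674, -0.015, 0.178], [0.678, -0.015, 0.181], [0.683, -0.018, 0.18], [0.689, -0.018, 0.178], [0.693, -0.009, 0.178], [0.698, -0.016, 0.179], [0.702, -0.013, 0.182], [0.706, -0.011, 0.182], [0.711, -0.009, 0.183], [0.716, -0.007, 0.183], [0.72, -0.011, 0.183], [0.725, -0.011, 0.182], [0.729, -0.007, 
[... 1902 characters left out ...]
74], [0.743, -0.012, 0.167], [0.744, -0.007, 0.185], [0.746, -0.012, 0.185], [0.748, -0.006, 0.186], [0.751, -0.012, 0.179]]
[ 0.9865056   0.16372728  0.7030114  -0.01649118]
base 2222 ((746.4044189453125, 2.7983627319335938), (252.5968780517578, 196.11215209960938), 0.8691952228546143)
pedal all 2297 ((503.5110168457031, -149.44021606445312), (232.01104736328125, 198.115478515625), 0.2964114248752594) 0.07767751880728024
tread 896 ((469.5643005371094, -151.12295532226562), (76.485107421875, 100.77961730957031), 84.41213989257812) [ 0.46206792 -0.15469954  0.06076553] 0.07767751880728024
ybase 328 ((472.5591125488281, -154.0849609375), (79.48886108398438, 142.72607421875), 83.33390045166016)
```

```bash
python3 - <<'E'
import numpy as np,cv2
a=np.load("/tmp/top0.npz")["im"]; s=np.load("/tmp/scene0.npz")["im"]
t=cv2.resize(a[110:290,140:420],None,fx=2.8,fy=2.8,interpolation=cv2.INTER_CUBIC)
cv2.imwrite("pics/topcrop.png",t)
E
```

```text
(no output)
```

View pics/topcrop.png

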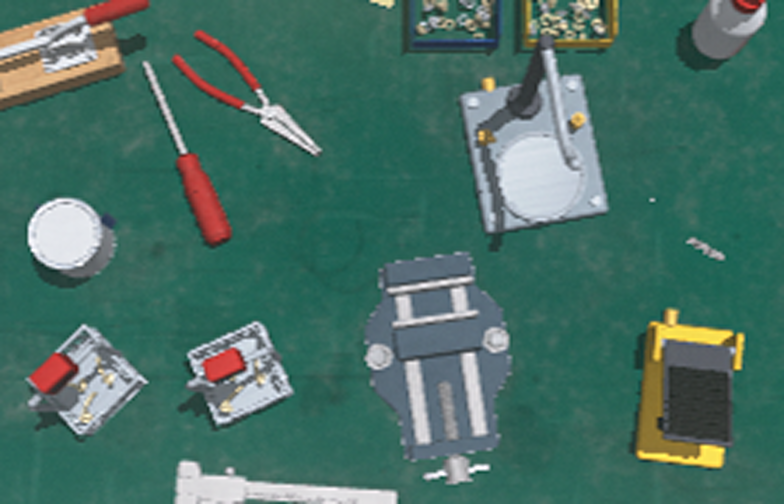

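Call:
step_arm:
  commands:
    - {"fingers":-1,"dx":-0.1,"dy":-0.075,"dz":-0.03,"roll":-10}
    - {"fingers":-1,"dx":-0.413,"dy":-0.307,"dz":-0.03,"roll":-37.7}
    - {"fingers":-1,"dx":-0.413,"dy":-0.307,"dz":-0.03,"roll":-37.7}
    - {"fingers":-1,"dx":-0.413,"dy":-0.307,"dz":-0.03,"roll":-37.7}
    - {"fingers":-1,"dx":-0.413,"dy":-0.307,"dz":-0.03,"roll":-37.7}
    - {"fingers":-1,"dx":-0.413,"dy":-0.307,"dz":-0.03,"roll":-37.7}
    - {"fingers":-1,"dx":-0.413,"dy":-0.307,"dz":-0.03,"roll":-37.7}
    - {"fingers":-1,"dx":-0.413,"dy":-0.307,"dz":-0.03,"roll":-37.7}

```text
time: 1.1
tool_pos: [0.4756, 0.275, 0.2232]
tcp_rot: [0.661, -3.071, -0.0]
wrist_force: [0.9, 1.2, 0.1]
width: 0.998
grip_force: 0.0
```

Call:
step_arm:
  commands:
    - {"fingers":-1}
    - {"fingers":-1}
    - {"fingers":-1}
    - {"fingers":-1}

```text
invalid input
```

Call:
step_arm:
  commands:
    - {"fingers":-1,"dx":0,"dy":0,"dz":0,"roll":0}
    - {"fingers":-1,"dx":0,"dy":0,"dz":0,"roll":0}

```text
time: 1.35
tool_pos: [0.4744, 0.2767, 0.2229]
tcp_rot: [0.659, -3.07, -0.001]
wrist_force: [0.1, -0.2, -0.5]
width: 1.002
grip_force: 0.0
```

```bash
cat >> h.py <<'E'
from scipy.spatial.transform import Rotation as R
def to(x,y,z,ydeg):
    s=read_state(); M=R.from_rotvec(s["tcp_rot"]).as_matrix(); d=M.T@(np.array([x,y,z])-s["tool_pos"])
    a=np.degrees(np.arctan2(M[1,1],M[0,1])); r=-((ydeg-a+90)%180-90)
    print("now",s["tool_pos"].round(4),"ydeg",a.round(1),"-> dx dy dz",d.round(4),"roll",round(r,1),"q",s["q"].round(2))
E
python3 - <<'E'
from h import *
im,d,W=cloud("wrist"); cv2.imwrite("pics/w1.png",im); np.savez("/tmp/w1.npz",im=im,d=d,W=W)
r,g,b=im[...,2].astype(int),im[...,1],im[...,0]
red=(r>110)&(g<70)&(b<70)&(W[...,2]>.13)
p=W[red]; print(len(p))
if len(p): print(cv2.minAreaRect((p[:,:2]*1000).astype(np.float32)),p[:,2].mean())
to(.4873,.2625,.22,114.3)
T=np.load("/tmp/top0.npz")["W"]; m=(T[...,0]>.38)&(T[...,0]<.64)&(T[...,1]<.15)&(T[...,1]>-.06); print("vise zmax",np.percentile(T[m][:,2],[90,99,100]), T[m][T[m][:,2]>.05].min(0),T[m][T[m][:,2]>.05].max(0))
E
```

```text
1572
((485.201416015625, 333.8310546875), (29.916494369506836, 174.2900848388672), 3.7382402420043945) 0.14463753601097823
now [0.474  0.2774 0.223 ] ydeg 114.3 -> dx dy dz [-0.006  -0.019   0.0029] roll 0.0 q [ 0.48  0.01  1.84  0.    1.3  -1.51]
vise zmax [0.05135286 0.06527449 0.20479517] [ 0.39058522 -0.02428595  0.05006206] [0.63987637 0.13056965 0.20479517]
```

View pics/w1.png

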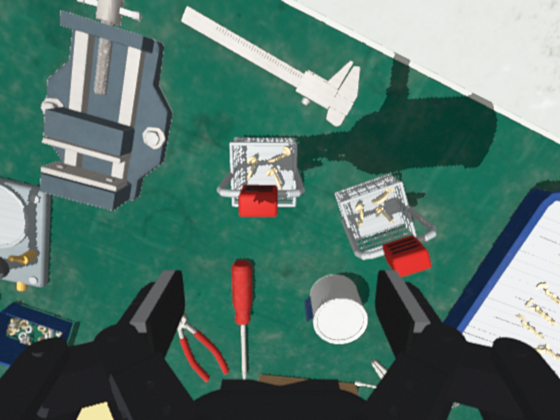

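The wrist view shows the target basket at about (262,180), its red grip at (258,203), with the bail parallel to the finger line. The decoy is at (390,235) and the tin at (338,305).

```bash
python3 - <<'E'
from h import *
D=np.load("/tmp/w1.npz"); im=D["im"].astype(int); W=D["W"]
red=(im[...,2]>110)&(im[...,1]<70)&(im[...,0]<70)&(W[...,2]>.13)
k,l,st,c=cv2.connectedComponentsWithStats(red.astype(np.uint8))
for i in range(1,k):
    if st[i,4]>100:
        p=W[l==i]; p=p[p[:,2]>.143]; print(c[i].round(),cv2.minAreaRect((p[:,:2]*1000).astype(np.float32)),p.mean(0))
to(.4873,.2625,.118,114.3)
E
```

```text
[258. 205.] ((486.9419250488281, 263.08380126953125), (18.828838348388672, 30.280231475830078), 22.644872665405273) [0.48674241 0.26372273 0.14530766]
[410. 261.] ((481.6494140625, 404.427734375), (19.277172088623047, 31.55583381652832), 45.041786193847656) [0.48071543 0.40417573 0.14516832]
now [0.474  0.2774 0.223 ] ydeg 114.3 -> dx dy dz [-0.0061 -0.0191  0.1049] roll 0.0 q [ 0.48  0.01  1.84  0.    1.3  -1.51]
```

Call:
step_arm:
  commands:
    - {"fingers":-1,"dx":-0.006,"dy":-0.0187,"dz":0.0,"roll":1}
    - {"fingers":-1,"dx":-0.006,"dy":-0.0187,"dz":0.03,"roll":1}
    - {"fingers":-1,"dx":-0.006,"dy":-0.0187,"dz":0.06,"roll":1}
    - {"fingers":-1,"dx":-0.006,"dy":-0.0187,"dz":0.09,"roll":1}
    - {"fingers":-1,"dx":-0.006,"dy":-0.0187,"dz":0.105,"roll":1}
    - {"fingers":-1,"dx":-0.006,"dy":-0.0187,"dz":0.105,"roll":1}
    - {"fingers":-1,"dx":-0.006,"dy":-0.0187,"dz":0.105,"roll":1}

```text
time: 2.28
tool_pos: [0.4889, 0.2629, 0.1198]
tcp_rot: [-0.635, 3.075, 0.001]
wrist_force: [1.2, 0.9, -0.0]
width: 1.004
grip_force: 0.0
```

Call:
step_arm:
  commands:
    - {"fingers":1,"dx":0,"dy":0,"dz":0,"roll":0}
    - {"fingers":1,"dx":0,"dy":0,"dz":0,"roll":0}
    - {"fingers":1,"dx":0,"dy":0,"dz":0,"roll":0}
    - {"fingers":1,"dx":0,"dy":0,"dz":0,"roll":0}
    - {"fingers":1,"dx":0,"dy":0,"dz":0,"roll":0}
    - {"fingers":1,"dx":0,"dy":0,"dz":0,"roll":0}
    - {"fingers":1,"dx":0,"dy":0,"dz":0,"roll":0}
    - {"fingers":1,"dx":0,"dy":0,"dz":0,"roll":0}
  squeeze: 40

```text
time: 3.28
tool_pos: [0.488, 0.2623, 0.1184]
tcp_rot: [0.635, -3.077, 0.0]
wrist_force: [0.4, 0.2, -0.8]
width: 0.001
grip_force: 0.0
```

```bash
python3 - <<'E'
from h import *
im,d,W=cloud("wrist"); im2,d2,W2=cloud("scene")
a=cv2.resize(im2[110:260,130:290],(560,525)); cv2.imwrite("pics/w2.png",cv2.resize(np.hstack([cv2.resize(im,(700,525)),a]),(800,333)))
print(read_state())
for I,w in((im,W),(im2,W2)):
    i=I.astype(int); p=w[(i[...,2]>110)&(i[...,1]<70)&(i[...,0]<70)&(w[...,2]>.1)&(abs(w[...,0]-.48)<.1)&(abs(w[...,1]-.26)<.09)]; print(len(p)); 
    if len(p): print(p.mean(0),p.min(0),p.max(0))
E
```

```text
{'time': 3.375, 'q': array([ 4.48226536e-01,  9.67602916e-02,  1.94478643e+00,  1.14371972e-05,
        1.09997173e+00, -1.52933330e+00]), 'joint_vel': array([-2.14497918e-04, -1.23733572e-06,  1.59390957e-03, -5.76839889e-04,
       -1.59554466e-03, -5.61250859e-04]), 'joint_torque': array([-1.92117303e-03, -3.97148860e+01, -3.42512369e+01, -4.37734989e-04,
        1.11398800e-03,  4.05046910e-05]), 'tool_pos': array([0.48800495, 0.26230042, 0.11845439]), 'tcp_rot': array([-6.34524819e-01,  3.07677523e+00,  4.37875005e-05]), 'wrist_force': array([ 0.09317138, -0.69946467,  0.01401954]), 'torque': array([-0.02018362, -0.00665511,  0.08078545]), 'grip_force': 0.0, 'width': 0.00035203841082873436}
1215
[0.48227431 0.26160364 0.14410888] [0.47304264 0.24594753 0.1139522 ] [0.49664858 0.27896833 0.1472047 ]
0
```

View pics/w2.png

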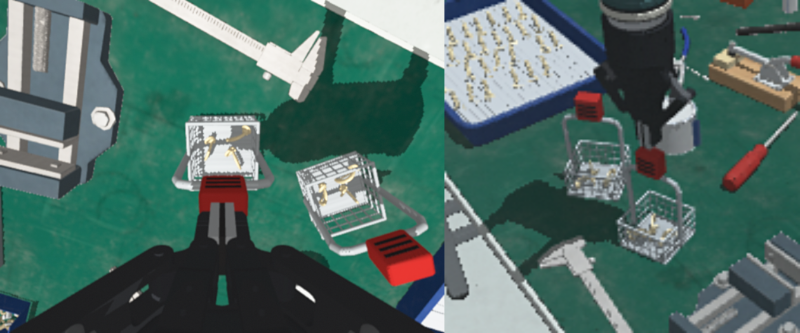

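The fingers shut beside the grip block, on its far side from the robot. In the left image the block is at (222,190) and the fingertips are just below it at (222,215). I'll measure where the fingertips really are.

```bash
python3 - <<'E'
from h import *
for n,box in(("wrist",(250,330,200,330)),("scene",(120,220,180,290))):
    im,d,W=cloud(n); i=im.astype(int); g=(i.max(-1)-i.min(-1)<25)&(abs(W[...,0]-.49)<.07)&(abs(W[...,1]-.262)<.07)&(W[...,2]>.1)
    r0,r1,c0,c1=(200,420,230,330) if n=="wrist" else box
    m=np.zeros_like(g); m[r0:r1,c0:c1]=1; g&=m; p=W[g]; print(n,len(p))
    for z in np.arange(.1,.25,.01):
        q=p[(p[:,2]>=z)&(p[:,2]<z+.01)]
        if len(q)>3: print(z.round(2),len(q),np.median(q,0).round(4),q.min(0).round(3),q.max(0).round(3))
    red=(i[...,2]>100)&(i[...,1]<70)&(i[...,0]<70)&(abs(W[...,0]-.48)<.06)&(abs(W[...,1]-.26)<.06)&(W[...,2]>.1)
    p=W[red]; print("red",len(p)); 
    for z in np.arange(.1,.16,.01):
        q=p[(p[:,2]>=z)&(p[:,2]<z+.01)]
        if len(q)>3: print(z.round(2),len(q),q.mean(0).round(3),q.min(0).round(3),q.max(0).round(3))
E
```

```text
wrist 14273
0.1 54 [0.4938 0.2418 0.1092] [0.473 0.234 0.107] [0.498 0.289 0.11 ]
0.11 431 [0.4927 0.2467 0.1122] [0.473 0.234 0.11 ] [0.502 0.291 0.12 ]
0.12 146 [0.4778 0.2597 0.1272] [0.473 0.249 0.12 ] [0.483 0.27  0.13 ]
0.13 86 [0.4774 0.2605 0.1354] [0.474 0.246 0.13 ] [0.487 0.27  0.137]
0.14 16 [0.4903 0.2485 0.1424] [0.478 0.246 0.14 ] [0.499 0.278 0.146]
0.15 33 [0.4784 0.259  0.1592] [0.476 0.253 0.158] [0.481 0.264 0.16 ]
0.16 572 [0.4788 0.2586 0.1659] [0.475 0.248 0.16 ] [0.488 0.273 0.17 ]
0.17 790 [0.4788 0.2586 0.1752] [0.475 0.248 0.17 ] [0.488 0.273 0.18 ]
0.18 819 [0.4787 0.2585 0.1845] [0.475 0.248 0.18 ] [0.488 0.273 0.19 ]
0.19 1261 [0.4801 0.2612 0.1938] [0.472 0.244 0.19 ] [0.499 0.276 0.2  ]
0.2 2185 [0.4796 0.2619 0.2043] [0.471 0.244 0.2  ] [0.5   0.276 0.21 ]
0.21 1065 [0.4787 0.261  0.2128] [0.468 0.243 0.21 ] [0.498 0.272 0.22 ]
0.22 2220 [0.475  0.26   0.2254] [0.467 0.243 0.22 ] [0.488 0.269 0.23 ]
0.23 3526 [0.4763 0.2586 0.2355] [0.467 0.244 0.23 ] [0.482 0.268 0.24 ]
0.24 1069 [0.4749 0.2572 0.2422] [0.467 0.246 0.24 ] [0.48  0.267 0.246]
red 1638
[... 515 characters left out ...]
0.2576 0.1331] [0.474 0.247 0.13 ] [0.499 0.269 0.14 ]
0.16 24 [0.4837 0.2532 0.1661] [0.476 0.247 0.161] [0.499 0.263 0.17 ]
0.17 39 [0.4815 0.2534 0.1749] [0.474 0.247 0.17 ] [0.5   0.271 0.18 ]
0.18 30 [0.4827 0.2543 0.1847] [0.475 0.247 0.18 ] [0.498 0.271 0.19 ]
0.19 26 [0.4804 0.2533 0.1946] [0.475 0.246 0.19 ] [0.492 0.265 0.2  ]
0.2 62 [0.4797 0.2573 0.2066] [0.464 0.226 0.201] [0.499 0.288 0.21 ]
0.21 83 [0.481  0.2525 0.2141] [0.461 0.219 0.21 ] [0.506 0.298 0.22 ]
0.22 87 [0.4769 0.2523 0.2256] [0.459 0.212 0.22 ] [0.509 0.302 0.23 ]
0.23 107 [0.4739 0.2627 0.2354] [0.454 0.205 0.23 ] [0.519 0.31  0.24 ]
0.24 150 [0.48   0.2409 0.2461] [0.453 0.2   0.24 ] [0.521 0.316 0.25 ]
red 0
```

Both cameras put the true fingertips at z≈0.158 while the state says 0.118. They closed above the block, with the lateral position correct, so the fingers physically end 40 mm above the reported TCP. I'll open, go 20 mm lower, and verify before closing.

Call:
step_arm:
  commands:
    - {"fingers":-1,"dx":0,"dy":0,"dz":0,"roll":0}
    - {"fingers":-1,"dx":0,"dy":0,"dz":0,"roll":0}
    - {"fingers":-1,"dx":0,"dy":0,"dz":0,"roll":0}
    - {"fingers":-1,"dx":0,"dy":0,"dz":0,"roll":0}
    - {"fingers":-1,"dx":0,"dy":0,"dz":0,"roll":0}
    - {"fingers":-1,"dx":0,"dy":0,"dz":0.01,"roll":0}
    - {"fingers":-1,"dx":0,"dy":0,"dz":0.02,"roll":0}
    - {"fingers":-1,"dx":0,"dy":0,"dz":0.02,"roll":0}

```text
time: 4.47
tool_pos: [0.4866, 0.2616, 0.0966]
tcp_rot: [0.634, -3.074, 0.001]
wrist_force: [0.0, 0.2, 0.2]
width: 1.002
grip_force: 0.0
```

```bash
python3 - <<'E'
from h import *
s=read_state(); print(s["tool_pos"],s["width"],s["wrist_force"])
for n in("wrist","scene"):
    im,d,W=cloud(n); i=im.astype(int)
    M=R.from_rotvec(s["tcp_rot"]).as_matrix(); L=(W-s["tool_pos"])@M
    g=(i.max(-1)-i.min(-1)<40)&(abs(L[...,1])>.038)&(abs(L[...,1])<.062)&(abs(L[...,0])<.016)&(W[...,2]>.09)&(W[...,2]<.2)
    if n=="wrist": cv2.imwrite("pics/w3.png",im)
    p=L[g]; print(n,len(p))
    for sgn in(1,-1):
        q=p[p[:,1]*sgn>0]
        if len(q)>5: print(sgn,"tool z of ends (largest = lowest)",np.percentile(q[:,2],[50,90,98,100]).round(4),np.median(q,0).round(4))
E
```

```text
[0.4866319  0.2616356  0.09659298] 1.0021122622820828 [0.03636048 0.16112922 0.15241212]
wrist 13058
1 tool z of ends (largest = lowest) [-0.0874 -0.0609 -0.0519  0.0062] [ 0.0065  0.0473 -0.0874]
-1 tool z of ends (largest = lowest) [-0.0879 -0.0617 -0.0532  0.006 ] [ 0.0067 -0.047  -0.0879]
scene 250
1 tool z of ends (largest = lowest) [-0.0781 -0.0573 -0.0043  0.0036] [ 0.0047  0.0439 -0.0781]
-1 tool z of ends (largest = lowest) [-0.077  -0.0575  0.0022  0.0059] [ 0.0066 -0.0507 -0.077 ]
```

View pics/w3.png

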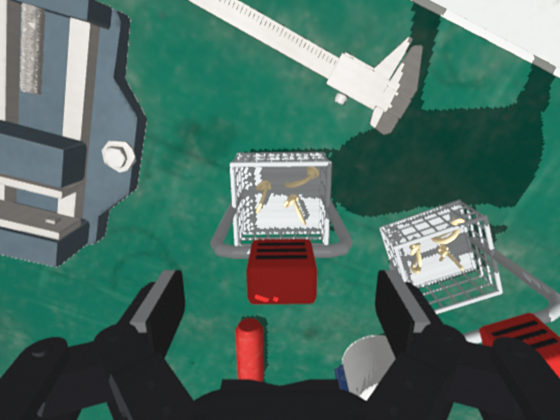

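Open fingertips sit 53 mm behind the reported TCP (40 mm plus the known 13 mm swing), so the offset is confirmed at 40 mm. The block at (282,272) is centred between the fingers. I'll descend to TCP z≈0.075 and close.

Call:
step_arm:
  commands:
    - {"fingers":-1,"dx":0,"dy":0,"dz":0.012,"roll":0}
    - {"fingers":-1,"dx":0,"dy":0,"dz":0.022,"roll":0}
    - {"fingers":-1,"dx":0,"dy":0,"dz":0.022,"roll":0}
    - {"fingers":1,"dx":0,"dy":0,"dz":0.022,"roll":0}
    - {"fingers":1,"dx":0,"dy":0,"dz":0.022,"roll":0}
    - {"fingers":1,"dx":0,"dy":0,"dz":0.022,"roll":0}
    - {"fingers":1,"dx":0,"dy":0,"dz":0.022,"roll":0}
    - {"fingers":1,"dx":0,"dy":0,"dz":0.022,"roll":0}
  squeeze: 50

```text
time: 5.58
tool_pos: [0.4885, 0.2626, 0.077]
tcp_rot: [-0.634, 3.076, 0.001]
wrist_force: [0.5, 1.3, 1.8]
width: 0.364
grip_force: 50.3
```

Call:
step_arm:
  commands:
    - {"fingers":1,"dx":0,"dy":0,"dz":0,"roll":0}
    - {"fingers":1,"dx":0,"dy":0,"dz":0,"roll":0}

```text
time: 5.82
tool_pos: [0.4884, 0.2627, 0.077]
tcp_rot: [-0.634, 3.076, 0.001]
wrist_force: [-0.4, 1.3, 3.6]
width: 0.368
grip_force: 50.4
```

Call:
step_arm:
  commands:
    - {"fingers":1,"dx":0,"dy":0,"dz":-0.02,"roll":0}
    - {"fingers":1,"dx":0,"dy":0,"dz":-0.05,"roll":0}
    - {"fingers":1,"dx":0,"dy":0,"dz":-0.08,"roll":0}
    - {"fingers":1,"dx":0,"dy":0,"dz":-0.11,"roll":0}
    - {"fingers":1,"dx":0,"dy":0,"dz":-0.125,"roll":0}
    - {"fingers":1,"dx":0,"dy":0,"dz":-0.125,"roll":0}

```text
time: 6.58
tool_pos: [0.4883, 0.2623, 0.2018]
tcp_rot: [-0.634, 3.076, 0.0]
wrist_force: [0.1, -0.1, -2.0]
width: 0.366
grip_force: 49.9
```

```bash
python3 - <<'E'
from h import *
s=read_state(); print(s["width"],s["grip_force"],s["wrist_force"])
to(.6065,-.0297,.2,99.9)
E
```

```text
0.36613863798599006 49.882723689079285 [ 0.09373621 -0.09857102 -2.04196294]
now [0.4883 0.2623 0.2018] ydeg 113.3 -> dx dy dz [ 0.007  -0.3149  0.0019] roll 13.4 q [ 0.45  0.03  1.86 -0.    1.25 -1.53]
```

Basket is held (about 2 N). Carrying it to the pre-hang pose with moderate speed.

Call:
step_arm:
  commands:
    - {"fingers":1,"dx":0.001,"dy":-0.03,"dz":0,"roll":1.5}
    - {"fingers":1,"dx":0.002,"dy":-0.075,"dz":0,"roll":3.5}
    - {"fingers":1,"dx":0.003,"dy":-0.125,"dz":0,"roll":5.5}
    - {"fingers":1,"dx":0.004,"dy":-0.175,"dz":0,"roll":8}
    - {"fingers":1,"dx":0.005,"dy":-0.225,"dz":0,"roll":10}
    - {"fingers":1,"dx":0.006,"dy":-0.27,"dz":0,"roll":12}
    - {"fingers":1,"dx":0.007,"dy":-0.3,"dz":0,"roll":13.4}
    - {"fingers":1,"dx":0.007,"dy":-0.315,"dz":0,"roll":13.4}

```text
time: 7.58
tool_pos: [0.6052, -0.0313, 0.1989]
tcp_rot: [0.269, -3.126, -0.001]
wrist_force: [-0.5, 0.5, -2.2]
width: 0.365
grip_force: 50.3
```

Call:
step_arm:
  commands:
    - {"fingers":1,"dx":0,"dy":0,"dz":0,"roll":0}
    - {"fingers":1,"dx":0,"dy":0,"dz":0,"roll":0}
    - {"fingers":1,"dx":0,"dy":0,"dz":0,"roll":0}

```text
time: 7.95
tool_pos: [0.6058, -0.0285, 0.2014]
tcp_rot: [0.274, -3.13, -0.001]
wrist_force: [-0.4, 0.2, -2.4]
width: 0.369
grip_force: 50.3
```

```bash
python3 - <<'E'
from h import *
to(.6065,-.0297,.195,99.9)
ims=[]
for n in("top","scene"):
    im,d,W=cloud(n); np.savez(f"/tmp/{n}1.npz",im=im,d=d,W=W); i=im.astype(int)
    red=(i[...,2]>100)&(i[...,1]<75)&(i[...,0]<75)&(abs(W[...,0]-.6)<.07)&(abs(W[...,1]+.03)<.07)&(W[...,2]>.1)
    p=W[red]; print(n,"red",len(p)); 
    if len(p): print(p.mean(0),p.min(0),p.max(0))
    ims.append(cv2.resize(im[100:260,240:400] if n=="top" else im[150:290,280:420],(400,400)))
cv2.imwrite("pics/pre.png",np.hstack(ims))
E
```

```text
now [ 0.6058 -0.0285  0.2014] ydeg 100.0 -> dx dy dz [-0.0004 -0.0013  0.0064] roll 0.1 q [-0.09  0.13  1.75  0.    1.26 -1.83]
top red 0
scene red 0
```

View pics/pre.png

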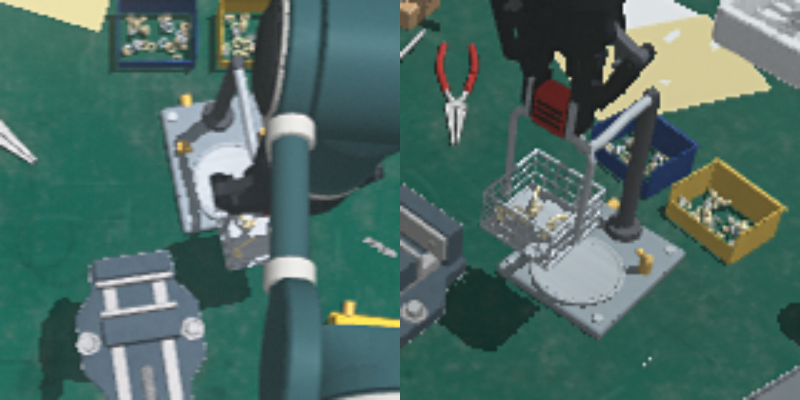

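Left: the top view is blocked by the arm. Right (scene): the basket hangs level in front of the hook tip, with the bail and red block at (550,105), the arm at (625,120) and the post at (640,160). I'll check the alignment from the scene depth.

```bash
python3 - <<'E'
from h import *
for tag,(cx,cy,zt) in (("0",(.487,.263,.146)),("1",(.6058,-.0285,.27))):
    D=np.load(f"/tmp/scene{tag}.npz"); i=D["im"].astype(int); W=D["W"]
    red=(i[...,2]>60)&(i[...,1]<.4*i[...,2])&(i[...,0]<.4*i[...,2])&(np.hypot(W[...,0]-cx,W[...,1]-cy)<.05)&(W[...,2]>zt-.04)
    p=W[red]; print(tag,len(p),p.mean(0),p.min(0),p.max(0))
    a=np.radians(23 if tag=="0" else 10); L=(p-[cx,cy,0])@np.array([[np.cos(a),-np.sin(a),0],[np.sin(a),np.cos(a),0],[0,0,1]])
    print("  local ranges",np.percentile(L,[2,98],0).round(4).tolist())
D=np.load("/tmp/scene1.npz"); W=D["W"]
a=.172; L=(W-[.6705,-.0185,0])@np.array([[np.cos(a),-np.sin(a),0],[np.sin(a),np.cos(a),0],[0,0,1]])
for t,Wt in(("scene1",L),("top0",(np.load("/tmp/top0.npz")["W"]-[.6705,-.0185,0])@np.array([[np.cos(a),-np.sin(a),0],[np.sin(a),np.cos(a),0],[0,0,1]])),("scene0",(np.load("/tmp/scene0.npz")["W"]-[.6705,-.0185,0])@np.array([[np.cos(a),-np.sin(a),0],[np.sin(a),np.cos(a),0],[0,0,1]]))):
    for x0 in range(-45,95,10):
        m=(Wt[...,0]*1000>=x0)&(Wt[...,0]*1000<x0+10)&(abs(Wt[...,1])<.03)&(Wt[...,2]>.165)&(Wt[...,2]<.212); p=Wt[m]
        if len(p)>3: print(t,x0,len(p),"y",np.percentile(p[:,1],[5,50,95]).round(4),"z",np.percentile(p[:,2],[50,98]).round(3))
E
```

```text
0 112 [0.48606164 0.25643086 0.13915981] [0.47303599 0.24368961 0.11455607] [0.49971017 0.2767182  0.14909678]
  local ranges [[-0.0109, -0.0173, 0.1174], [0.0077, 0.0134, 0.149]]
1 113 [ 0.59912744 -0.02970219  0.26433903] [ 0.59221132 -0.04472172  0.24025297] [ 0.61223088 -0.01460631  0.27325931]
  local ranges [[-0.0125, -0.0142, 0.2414], [0.0061, 0.0128, 0.2729]]
scene1 -35 36 y [-0.0262 -0.0013  0.0259] z [0.168 0.202]
scene1 -15 7 y [-0.0057 -0.0028  0.0019] z [0.181 0.186]
scene1 -5 12 y [-0.0062 -0.0041 -0.0001] z [0.181 0.184]
scene1 5 14 y [-0.0052 -0.0028  0.0021] z [0.179 0.182]
scene1 15 16 y [-0.0058 -0.0027  0.0018] z [0.179 0.183]
scene1 25 15 y [-0.0058 -0.0031  0.0012] z [0.182 0.185]
scene1 35 13 y [-0.0057 -0.003   0.0015] z [0.184 0.187]
scene1 45 13 y [-0.005  -0.0029  0.0027] z [0.185 0.186]
scene1 55 11 y [-0.0052 -0.0021  0.0012] z [0.184 0.186]
scene1 65 27 y [-0.0068 -0.0042  0.0024] z [0.182 0.187]
scene1 75 24 y [-0.0088 -0.0056  0.0025] z [0.186 0.189]
top0 -35 17 y [-0.0015  0.0034  0.0063] z [0.202 0.205]
top0 -25 13 y [-0.0013  0.0028  0.0062] z [0.18
[... 542 characters left out ...]
 z [0.184 0.189]
scene0 -35 23 y [-0.0058 -0.003   0.0011] z [0.199 0.206]
scene0 -25 8 y [-0.0062 -0.0053 -0.0046] z [0.188 0.195]
scene0 -15 9 y [-0.0058 -0.0036  0.0018] z [0.181 0.184]
scene0 -5 12 y [-0.0063 -0.0045  0.0001] z [0.181 0.183]
scene0 5 14 y [-0.0055 -0.0031  0.002 ] z [0.18  0.183]
scene0 15 15 y [-0.0056 -0.0027  0.0017] z [0.18  0.183]
scene0 25 13 y [-0.0053 -0.0028  0.0018] z [0.181 0.185]
scene0 35 17 y [-0.0057 -0.0031  0.0006] z [0.184 0.188]
scene0 45 10 y [-0.0058 -0.0026  0.0019] z [0.185 0.187]
scene0 55 11 y [-0.0052 -0.0025  0.0014] z [0.185 0.187]
scene0 65 33 y [-0.0069 -0.004   0.0018] z [0.183 0.188]
scene0 75 20 y [-0.0088 -0.0064  0.004 ] z [0.184 0.19 ]
```

Bar centre is 1 mm off laterally with yaw matched. I'll lower 12 mm for rim clearance, slide 70 mm forward over the tip, then lower to just above the arm.

Call:
step_arm:
  commands:
    - {"fingers":1,"dx":0,"dy":-0.001,"dz":0.012,"roll":0}
    - {"fingers":1,"dx":-0.01,"dy":-0.001,"dz":0.012,"roll":0}
    - {"fingers":1,"dx":-0.025,"dy":-0.001,"dz":0.012,"roll":0}
    - {"fingers":1,"dx":-0.04,"dy":-0.001,"dz":0.012,"roll":0}
    - {"fingers":1,"dx":-0.055,"dy":-0.001,"dz":0.012,"roll":0}
    - {"fingers":1,"dx":-0.067,"dy":-0.001,"dz":0.012,"roll":0}
    - {"fingers":1,"dx":-0.072,"dy":-0.001,"dz":0.012,"roll":0}
    - {"fingers":1,"dx":-0.072,"dy":-0.001,"dz":0.012,"roll":0}

```text
time: 9.05
tool_pos: [0.6774, -0.0183, 0.1892]
tcp_rot: [0.271, -3.129, 0.0]
wrist_force: [-1.0, 0.2, -1.7]
width: 0.368
grip_force: 50.3
```

Call:
step_arm:
  commands:
    - {"fingers":1,"dx":0,"dy":0,"dz":0.01,"roll":0}
    - {"fingers":1,"dx":0,"dy":0,"dz":0.02,"roll":0}
    - {"fingers":1,"dx":0,"dy":0,"dz":0.028,"roll":0}
    - {"fingers":1,"dx":0,"dy":0,"dz":0.033,"roll":0}
    - {"fingers":1,"dx":0,"dy":0,"dz":0.035,"roll":0}
    - {"fingers":1,"dx":0,"dy":0,"dz":0.035,"roll":0}
    - {"fingers":1,"dx":0,"dy":0,"dz":0.035,"roll":0}

```text
time: 9.93
tool_pos: [0.6776, -0.0184, 0.155]
tcp_rot: [-0.271, 3.129, -0.0]
wrist_force: [-0.1, -0.1, -2.2]
width: 0.367
grip_force: 50.4
```

```bash
python3 - <<'E'
from h import *
s=read_state(); print(s["wrist_force"],s["torque"],s["width"],s["grip_force"])
a=.172; Q=np.array([[np.cos(a),-np.sin(a),0],[np.sin(a),np.cos(a),0],[0,0,1]]); print("TCP local",(s["tool_pos"]-[.6705,-.0185,0])@Q)
im,d,W=cloud("scene"); L=(W-[.6705,-.0185,0])@Q; i=im.astype(int)
red=(i[...,2]>60)&(i[...,1]<.4*i[...,2])&(i[...,0]<.4*i[...,2])&(np.hypot(L[...,0],L[...,1])<.05)&(L[...,2]>.17)
p=L[red]; print(len(p),np.percentile(p,[2,98],0))
cv2.imwrite("pics/low.png",cv2.resize(im[140:280,290:430],(480,480),interpolation=cv2.INTER_CUBIC))
E
```

```text
[-0.0825095  -0.09438571 -2.20396126] [ 0.01463997  0.03071474 -0.01236312] 0.36735549553113794 50.39304077625275
TCP local [ 0.00704138 -0.00114169  0.15495526]
97 [[-0.00563628 -0.01523537  0.19374763]
 [ 0.01167243  0.01226197  0.22605637]]
```

View pics/low.png

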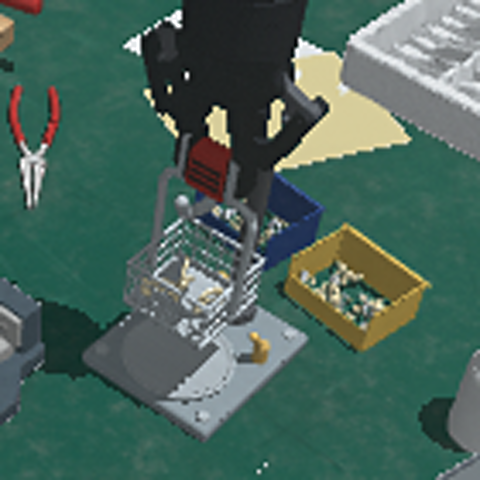

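The tip ball shows inside the bail opening at (182,202), between the uprights and under the red block at (207,170). The bar is now above the arm, so I'll lower it to contact.

Call:
step_arm:
  commands:
    - {"fingers":1,"dx":0,"dy":0.001,"dz":0.002,"roll":0}
    - {"fingers":1,"dx":0,"dy":0.001,"dz":0.003,"roll":0}
    - {"fingers":1,"dx":0,"dy":0.001,"dz":0.004,"roll":0}
    - {"fingers":1,"dx":0,"dy":0.001,"dz":0.004,"roll":0}

```text
time: 10.48
tool_pos: [0.6771, -0.0174, 0.1504]
tcp_rot: [0.271, -3.13, -0.0]
wrist_force: [-0.6, -0.2, -1.7]
width: 0.365
grip_force: 50.4
```

Call:
step_arm:
  commands:
    - {"fingers":1,"dx":0,"dy":0,"dz":0.001,"roll":0}
    - {"fingers":1,"dx":0,"dy":0,"dz":0.002,"roll":0}
    - {"fingers":1,"dx":0,"dy":0,"dz":0.002,"roll":0}

```text
time: 10.85
tool_pos: [0.6773, -0.0174, 0.1499]
tcp_rot: [-0.271, 3.129, -0.0]
wrist_force: [-3.0, -0.3, 4.6]
width: 0.365
grip_force: 51.3
```

Contact. I'll ease up 1 mm and release slowly.

Call:
step_arm:
  commands:
    - {"fingers":1,"dx":0,"dy":0,"dz":-0.001,"roll":0}
    - {"fingers":0.2,"dx":0,"dy":0,"dz":-0.001,"roll":0}
    - {"fingers":0,"dx":0,"dy":0,"dz":-0.001,"roll":0}
    - {"fingers":-0.3,"dx":0,"dy":0,"dz":-0.001,"roll":0}
    - {"fingers":-0.6,"dx":0,"dy":0,"dz":-0.001,"roll":0}
    - {"fingers":-1,"dx":0,"dy":0,"dz":-0.001,"roll":0}
    - {"fingers":-1,"dx":0,"dy":0,"dz":-0.001,"roll":0}
    - {"fingers":-1,"dx":0,"dy":0,"dz":-0.001,"roll":0}
  squeeze: 20

```text
time: 11.85
tool_pos: [0.6771, -0.0174, 0.1495]
tcp_rot: [-0.271, 3.13, -0.0]
wrist_force: [0.2, -0.4, 0.3]
width: 0.998
grip_force: 0.0
```

Call:
step_arm:
  commands:
    - {"fingers":-1,"dx":0,"dy":0,"dz":-0.01,"roll":0}
    - {"fingers":-1,"dx":0,"dy":0,"dz":-0.025,"roll":0}
    - {"fingers":-1,"dx":0,"dy":0,"dz":-0.045,"roll":0}
    - {"fingers":-1,"dx":0,"dy":0,"dz":-0.07,"roll":0}
    - {"fingers":-1,"dx":0,"dy":0,"dz":-0.09,"roll":0}
    - {"fingers":-1,"dx":0,"dy":0,"dz":-0.1,"roll":0}
    - {"fingers":-1,"dx":0,"dy":0,"dz":-0.1,"roll":0}
    - {"fingers":-1,"dx":0,"dy":0,"dz":-0.1,"roll":0}

```text
time: 12.85
tool_pos: [0.6765, -0.0174, 0.2482]
tcp_rot: [0.271, -3.128, -0.0]
wrist_force: [0.0, 0.7, 0.3]
width: 1.002
grip_force: 0.0
```

```bash
python3 - <<'E'
from h import *
s=read_state(); print(s["time"],s["tool_pos"],s["wrist_force"],s["width"])
a=.172; Q=np.array([[np.cos(a),-np.sin(a),0],[np.sin(a),np.cos(a),0],[0,0,1]])
ims=[]
for n in("scene","scene","top"):
    im,d,W=cloud(n); L=(W-[.6705,-.0185,0])@Q; i=im.astype(int)
    red=(i[...,2]>60)&(i[...,1]<.4*i[...,2])&(i[...,0]<.4*i[...,2])&(np.hypot(L[...,0],L[...,1])<.05)&(L[...,2]>.17)
    p=L[red]; print(n,len(p),np.percentile(p,[2,98],0).round(4).tolist() if len(p) else "")
    ims.append(cv2.resize(im[140:280,290:430] if n=="scene" else im[100:260,260:420],(400,400),interpolation=cv2.INTER_CUBIC))
cv2.imwrite("pics/hung.png",np.hstack(ims[1:]))
# pedal from initial clouds: tread plane & extents
for n in("top","scene"):
    D=np.load(f"/tmp/{n}0.npz"); i=D["im"].astype(int); W=D["W"]
    for psi in (-7,):
        c,sn=np.cos(np.radians(psi)),np.sin(np.radians(psi)); L=(W-[.4728,-.1525,0])@np.array([[c,-sn,0],[sn,c,0],[0,0,1]])
        m=(abs(L[...,0])<.08)&(abs(L[...,1])<.06)&(L[...,2]>.03); dk=m&(i[...,2]<95)&(i.max(-1)-i.min(-1)<35); p=L[dk]
        print(n,"tread local",len(p),np.percentile(p,[1,50,99],0).round(3).tolist())
        A=np.c_[p[:,:2],np.ones(len(p))]; q=np.linalg.lstsq(A,p[:,2],rcond=None)[0]; print("plane",q, "z at -33:",q@[-.033,0,1])
        ye=m&(i[...,2]>150)&(i[...,0]<100); p=L[ye]; print(" yellow hi",len(p),np.percentile(p,[1,50,99],0).round(3).tolist())
        yb=(abs(L[...,0])<.09)&(abs(L[...,1])<.06)&(i[...,2]>120)&(i[...,0]<100)&(L[...,2]>.005)&(L[...,2]<.018); p=L[yb]; print(" ybase",len(p),np.percentile(p,[1,50,99],0).round(3).tolist())
E
```

```text
12.85 [ 0.6764683  -0.01736659  0.24824195] [0.03196266 0.72436326 0.29360851] 1.0023591197690442
scene 60 [[-0.0046, -0.0164, 0.1891], [0.012, 0.0133, 0.2212]]
scene 67 [[-0.0053, -0.0162, 0.1891], [0.0127, 0.0139, 0.2211]]
top 25 [[-0.0023, 0.0082, 0.2155], [0.0149, 0.0182, 0.2227]]
top tread local 811 [[-0.05, -0.027, 0.038], [-0.008, 0.004, 0.06], [0.038, 0.032, 0.076]]
plane [-0.39916233  0.0009652   0.05590997] z at -33: 0.06908233077402293
 yellow hi 55 [[-0.013, -0.037, 0.037], [0.037, 0.0, 0.044], [0.053, 0.042, 0.056]]
 ybase 535 [[-0.069, -0.035, 0.006], [-0.032, 0.018, 0.011], [0.066, 0.04, 0.017]]
scene tread local 907 [[-0.053, -0.031, 0.04], [-0.013, -0.004, 0.062], [0.037, 0.029, 0.076]]
plane [-0.37310983  0.02522054  0.05681052] z at -33: 0.06912314710685734
 yellow hi 63 [[0.02, -0.04, 0.039], [0.037, -0.031, 0.044], [0.05, 0.038, 0.047]]
 ybase 514 [[-0.071, -0.041, 0.006], [-0.031, -0.029, 0.012], [0.066, 0.035, 0.016]]
```

View pics/hung.png

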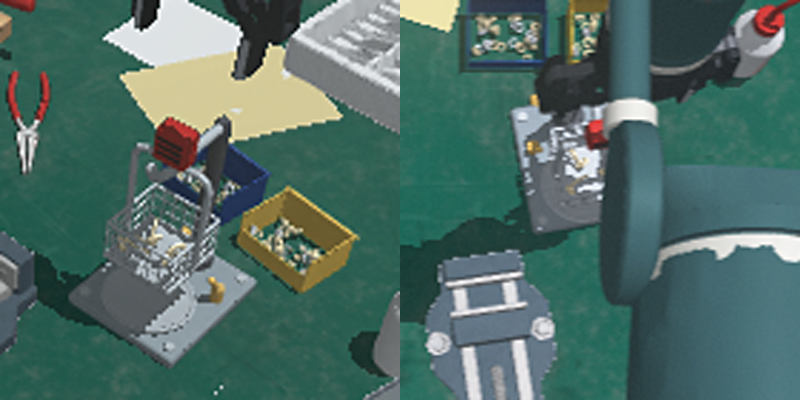

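The basket hangs level, with its bar across the arm and the block at (175,143); fingers are clear. Pedal press point comes out at about (0.440,-0.1485), z 0.069. Moving there with fingers shut.

```bash
python3 - <<'E'
from h import *
to(.440,-.1485,.10,85)
E
```

```text
now [ 0.6764 -0.0174  0.248 ] ydeg 99.9 -> dx dy dz [ 0.2551 -0.0886  0.1485] roll 14.9 q [-0.06  0.24  1.53 -0.    1.37 -1.81]
```

Call:
step_arm:
  commands:
    - {"fingers":-1,"dx":0.0,"dy":0.0,"dz":-0.03,"roll":0}
    - {"fingers":-1,"dx":0.04,"dy":-0.01,"dz":-0.03,"roll":2}
    - {"fingers":0,"dx":0.09,"dy":-0.03,"dz":-0.03,"roll":6}
    - {"fingers":1,"dx":0.14,"dy":-0.05,"dz":-0.01,"roll":10}
    - {"fingers":1,"dx":0.19,"dy":-0.07,"dz":0.02,"roll":13}
    - {"fingers":1,"dx":0.235,"dy":-0.082,"dz":0.06,"roll":15}
    - {"fingers":1,"dx":0.255,"dy":-0.0886,"dz":0.1,"roll":15}
    - {"fingers":1,"dx":0.255,"dy":-0.0886,"dz":0.13,"roll":15}

```text
time: 14.0
tool_pos: [0.4383, -0.1487, 0.1171]
tcp_rot: [-0.143, -3.136, -0.001]
wrist_force: [0.3, 0.5, -0.4]
width: 0.001
grip_force: 0.0
```

Call:
step_arm:
  commands:
    - {"fingers":1,"dx":0,"dy":0,"dz":0.01,"roll":0}
    - {"fingers":1,"dx":0,"dy":0,"dz":0.02,"roll":0}
    - {"fingers":1,"dx":0,"dy":0,"dz":0.02,"roll":0}
    - {"fingers":1,"dx":0,"dy":0,"dz":0.02,"roll":0}

```text
time: 14.5
tool_pos: [0.4422, -0.1487, 0.1005]
tcp_rot: [0.139, 3.137, -0.001]
wrist_force: [-1.0, -1.2, -0.0]
width: 0.0
grip_force: 0.0
```

```bash
python3 - <<'E'
from h import *
s=read_state(); print(s["width"],s["wrist_force"]); to(.440,-.1485,.029,85)
a=.172; Q=np.array([[np.cos(a),-np.sin(a),0],[np.sin(a),np.cos(a),0],[0,0,1]])
im,d,W=cloud("scene"); L=(W-[.6705,-.0185,0])@Q; i=im.astype(int)
red=(i[...,2]>60)&(i[...,1]<.4*i[...,2])&(i[...,0]<.4*i[...,2])&(np.hypot(L[...,0],L[...,1])<.05)&(L[...,2]>.17)
p=L[red]; print(len(p),np.percentile(p,[2,98],0).round(4).tolist())
m=(np.hypot(W[...,0]-.44,W[...,1]+.1485)<.03)&(W[...,2]>.09)&(W[...,2]<.2); p=W[m]; print(len(p)); q=p[p[:,2]<p[:,2].min()+.02]; print(p[:,2].min(),q.mean(0))
E
```

```text
0.00017286658764340953 [-1.01303809e+00 -1.17561442e+00 -1.08455750e-03]
now [ 0.4422 -0.1487  0.1005] ydeg 84.9 -> dx dy dz [0.0024 0.0001 0.0715] roll -0.1 q [-0.38 -0.06  2.14 -0.    1.06 -1.86]
56 [[-0.0052, -0.0163, 0.1891], [0.0109, 0.0039, 0.2192]]
234
0.13679332537769595 [ 0.43411707 -0.15246559  0.1500563 ]
```

Call:
step_arm:
  commands:
    - {"fingers":1,"dx":0.002,"dy":0,"dz":0.03,"roll":0}
    - {"fingers":1,"dx":0.002,"dy":0,"dz":0.055,"roll":0}
    - {"fingers":1,"dx":0.002,"dy":0,"dz":0.068,"roll":0}
    - {"fingers":1,"dx":0.002,"dy":0,"dz":0.076,"roll":0}
    - {"fingers":1,"dx":0.002,"dy":0,"dz":0.082,"roll":0}
    - {"fingers":1,"dx":0.002,"dy":0,"dz":0.088,"roll":0}
    - {"fingers":1,"dx":0.002,"dy":0,"dz":0.092,"roll":0}
    - {"fingers":1,"dx":0.002,"dy":0,"dz":0.092,"roll":0}

```text
time: 15.55
tool_pos: [0.439, -0.1486, 0.0097]
tcp_rot: [-0.139, -3.137, 0.0]
wrist_force: [-9.8, 2.9, 18.5]
width: 0.003
grip_force: 8.8
```

Call:
step_arm:
  commands:
    - {"fingers":1,"dx":0,"dy":0,"dz":0.002,"roll":0}
    - {"fingers":1,"dx":0,"dy":0,"dz":0.003,"roll":0}
    - {"fingers":1,"dx":0,"dy":0,"dz":0.003,"roll":0}
    - {"fingers":1,"dx":0,"dy":0,"dz":0.003,"roll":0}

```text
time: 16.05
tool_pos: [0.4389, -0.1486, 0.0088]
tcp_rot: [-0.139, -3.136, -0.0]
wrist_force: [-15.6, 4.2, 36.5]
width: -0.003
grip_force: 17.9
```

```bash
python3 - <<'E'
from h import *
im,d,W=cloud("scene"); i=im.astype(int)
c,sn=np.cos(np.radians(-7)),np.sin(np.radians(-7)); L=(W-[.4728,-.1525,0])@np.array([[c,-sn,0],[sn,c,0],[0,0,1]])
dk=(abs(L[...,0]+.005)<.045)&(abs(L[...,1])<.03)&(L[...,2]>.02)&(L[...,2]<.07)&(i[...,2]<95)&(i.max(-1)-i.min(-1)<35)
p=L[dk]
for x in range(-50,40,10):
    q=p[(p[:,0]*1000>=x)&(p[:,0]*1000<x+10)]
    if len(q)>3: print(x+5,len(q),np.percentile(q[:,2],[20,50,80]).round(4))
print(read_state()["wrist_force"])
E
```

```text
-45 129 [0.0463 0.0482 0.0572]
-35 65 [0.0453 0.047  0.0492]
-25 35 [0.0456 0.0467 0.0482]
-15 26 [0.0449 0.0465 0.0481]
-5 19 [0.0448 0.0467 0.0479]
5 21 [0.0448 0.0456 0.0468]
15 11 [0.042  0.0432 0.044 ]
25 52 [0.0408 0.0423 0.0435]
35 66 [0.0404 0.0416 0.0423]
[-15.32016476   4.48082769  35.12954105]
```

The pedal is at its stop: the tread is at 0.047, 22 mm down, and force rises stiffly. I'll release and retreat upward.

Call:
step_arm:
  commands:
    - {"fingers":1,"dx":0,"dy":0,"dz":0,"roll":0}
    - {"fingers":1,"dx":0,"dy":0,"dz":-0.006,"roll":0}
    - {"fingers":1,"dx":0,"dy":0,"dz":-0.015,"roll":0}
    - {"fingers":1,"dx":0,"dy":0,"dz":-0.025,"roll":0}
    - {"fingers":1,"dx":0,"dy":0,"dz":-0.045,"roll":0}
    - {"fingers":1,"dx":0,"dy":0,"dz":-0.08,"roll":0}
    - {"fingers":1,"dx":0,"dy":0,"dz":-0.12,"roll":0}
    - {"fingers":1,"dx":0,"dy":0,"dz":-0.15,"roll":0}

```text
time: 17.1
tool_pos: [0.4391, -0.1485, 0.1561]
tcp_rot: [0.14, 3.138, -0.001]
wrist_force: [-0.4, -0.2, 0.8]
width: 0.0
grip_force: 0.0
```

Call:
step_arm:
  commands:
    - {"fingers":1,"dx":0,"dy":0,"dz":0,"roll":0}
    - {"fingers":1,"dx":0,"dy":0,"dz":0,"roll":0}
    - {"fingers":1,"dx":0,"dy":0,"dz":0,"roll":0}
    - {"fingers":1,"dx":0,"dy":0,"dz":0,"roll":0}

```text
time: 17.6
tool_pos: [0.4382, -0.148, 0.1531]
tcp_rot: [-0.139, -3.136, -0.001]
wrist_force: [0.6, 0.1, 0.9]
width: -0.003
grip_force: 0.0
```

```bash
python3 - <<'E'
from h import *
im,d,W=cloud("scene"); i=im.astype(int)
c,sn=np.cos(np.radians(-7)),np.sin(np.radians(-7)); L=(W-[.4728,-.1525,0])@np.array([[c,-sn,0],[sn,c,0],[0,0,1]])
dk=(abs(L[...,0]+.035)<.006)&(abs(L[...,1])<.025)&(L[...,2]>.02)&(L[...,2]<.1)&(i[...,2]<95); print("tread z",np.median(L[dk][:,2]))
a=.172; Q=np.array([[np.cos(a),-np.sin(a),0],[np.sin(a),np.cos(a),0],[0,0,1]]); L=(W-[.6705,-.0185,0])@Q
red=(i[...,2]>60)&(i[...,1]<.4*i[...,2])&(i[...,0]<.4*i[...,2])&(np.hypot(L[...,0],L[...,1])<.05)&(L[...,2]>.17)
p=L[red]; print(len(p),np.percentile(p,[2,98],0).round(4).tolist()); print(read_state()["wrist_force"])
cv2.imwrite("pics/end.png",im)
E
```

```text
tread z 0.06976902211071767
135 [[-0.0056, -0.0161, 0.1892], [0.0124, 0.0137, 0.2216]]
[0.25770122 0.70161451 0.52198352]
```

View pics/end.png

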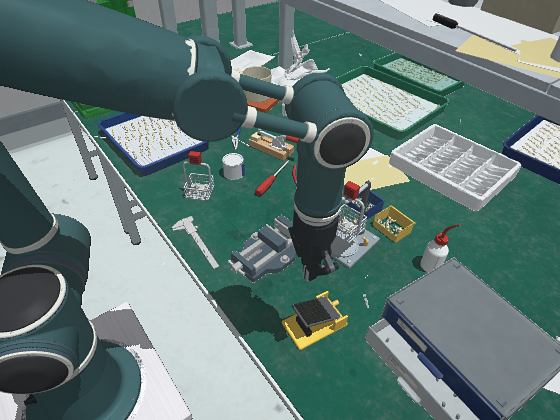

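The final view shows the basket hanging on the hook at (352,210), the pedal back up at (318,312) with the gripper well above it, and the tin, screwdriver and caliper where they were. Handing in.

```bash
python3 -c "
from h import *
print(finish_job())"
```

```text
the job is handed in; nothing more can be done
None
```

The job is handed in at about 18 s of the 61 s: the basket hangs level on the hook, and the pedal was pressed to its stop, held and sprang back up. The screwdriver, tin and caliper look unmoved in the last picture; no verdict came back.

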